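# Invert the clipped blood tubes once on the over-centre mixer

### The job

The blood tubes clipped in the mixer's holder need one full inversion before they go on the analyser. Without gripping or lifting anything, lightly push the top rim of the holder over with the closed fingertips until the holder tips right over and rests on its stop with the caps down, leave it resting so for at least two seconds, then push it back over the same way until it rests with the caps up again. Leave the mixer standing where it is and do not disturb the things round it.

Things in the scene. Friction and masses are not known exactly. Their poses are not given: they have to be found in the camera images.
- mixer: White and grey bench tube mixer, 250 (x) x 170 (y) x 168 mm tall, 2.6 kg, loose on rubber feet. Origin: centre of its underside, z up, x along its shaft, from the holder's free end (towards the robot) to the drive housing, which fills mixer x = 10 to 122, y = -68 to 68 mm, up to z = 168 (dial and switch on top reach 180). In front of it only the holder stands over the base plate (top at z = 19).
- holder (a joint): Turn of the tube holder about the shaft, rad. 0: caps up, on a stop; 3.14: caps down, on the other stop; it turns only between these. As it grows the top swings to the mixer's +y (robot's left) and down. Over-centre: its weight holds it on either stop; pushed past about 1.6 (flat, tubes on top) it sinks on by itself, damped, in 1 to 2 s. Turning it takes under 1 N at the rim.
- shaft (a point): Point on the shaft's axis at mid width of the holder, fixed on the mixer at mixer x = -60, y = 0, z = 120 mm. The shaft runs along mixer x. The holder is a white plate, 110 mm wide along the shaft, 5 mm thick, with a blue rim at each end; its mid plane lies 14 mm from the axis, on the tube side.
- caps_rim (a point): Middle of the blue rim (round bar, 8 mm diameter, along mixer x) at the caps end of the holder, 85 mm from the middle of the plate. At joint 0 it is at mixer x = -60, y = -14, z = 205 mm. Four tubes are fixed in clips on the plate's outer face, away from the shaft, and stand 20 mm out of it. Between the caps and this rim lies a bare strip of plate, 37 mm: push there, on the tube side.
- foot_rim (a point): Middle of the like rim at the tubes' foot end, with a like bare strip (32 mm). At joint 3.14 this end is at the top: rim at mixer x = -60, y = +14, z = 205 mm, the tubes on the mixer's +y side.
- rack: Loose black tube rack, 75 x 96 x 40 mm, with blood tubes standing in it (90 mm tall). Origin under its centre. Leave alone.
- rack_tube_0: Blood tube standing in the black rack, 16 mm diameter, 90 mm tall; origin at its foot. Leave alone.
- rack_tube_1: As rack_tube_0, another tube of the black rack.
- rack_tube_2: As rack_tube_0, another tube of the black rack.
- timer: Loose flat countdown timer, 62 x 62 x 18 mm, origin under its centre. Leave alone.
- stain: Loose brown stain bottle with blue cap, 51 mm diameter, 113 mm tall, origin under its centre. Leave alone.
- cup: Loose specimen cup with orange lid, 53 mm diameter, 66 mm tall, origin under its centre. Leave alone.
- oil: Loose small brown dropper bottle, 33 mm diameter, 96 mm tall, origin under its centre. Leave alone.

How it is judged (in metres and radians):
On the way:
1. the holder rests on its stop with the caps down for two seconds, not touched (value of joint holder above 3 rad and velocity of joint holder between -0.1 and 0.1 rad/s and contact force between the fingers and holder below 0.05 N), for 1.7 s.
At the end, for the whole second after the job is handed in: The holder is back on its caps-up stop (joint below 0.1 rad) and at rest, and the mixer stands upright, less than 30 mm from where it was (value of joint holder below 0.1 rad and velocity of joint holder between -0.05 and 0.05 rad/s and distance of mixer from where it was at the start of the episode below 0.03 m and angle between mixer's own z axis and vertical below 0.05 rad); the robot touches nothing.
It fails at once if the mixer is lifted, tipped or shoved away (30 mm, 0.15 rad) (distance of mixer from where it was at the start of the episode above 0.03 m or angle between mixer's own z axis and vertical above 0.15 rad or height (world z) of mixer above 0.012 m).
It fails at once if the holder is pinched or pushed hard (over 25 N) (contact force between the fingers and holder above 25 N).
It fails at once if the holder's plate or rim is taken between the fingers (contact force between the fingers and holder above 0.5 N and y of the grasp point in the frame of caps_rim between -0.006 and 0.006 m and x of the grasp point in the frame of caps_rim between -0.065 and 0.065 m and z of the grasp point in the frame of caps_rim below 0.012 m and z of the grasp point in the frame of foot_rim above -0.012 m).
It fails at once if the holder is slung over (faster than 6 rad/s) (velocity of joint holder above 6 rad/s or velocity of joint holder below -6 rad/s).
It fails at once if a bystander is moved by more than 20 mm (distance of any of rack, timer, stain, cup, oil, rack_tube_0, rack_tube_1, rack_tube_2 from where it was at the start of the episode above 0.02 m).
It also fails if it takes over 48 s, if anything falls off the work surface, if the arm or the gripper's body presses on something with over 40 N, if the wrist force passes 120 N, or if a joint passes its speed limit or range.

### The arm

A 7-joint arm with a two-finger parallel gripper is mounted at the origin on a cart in front of the work surface, level with it; the furniture and walls round the work are solid. World frame = base frame: x ahead of the robot, y to its left, z up, the work surface at z = 0. Lengths are in mm, angles in rad, forces in N, time in s.
With the tool pointing down it reaches from about 350 to 900 mm from the base axis. Payload 19.9 kg.
Tool frame: the origin (TCP) lies midway between the tips of the shut fingers; the grasp point (between the pads) lies 19 mm behind it; z points along the fingers, y is the line along which they close (so a half turn about z gives the same grasp; the last joint's range is limited). The gripper opens to 94 mm and grips with 3 to 60 N. Pads are 16 mm wide; open, the fingers measure 119 mm over their backs; the gripper's body (75 mm by 177 mm) begins 78 mm behind the grasp point.
Start: joints at [-1.198, 0.417, -0.01, 1.614, 0.005, 1.111, -0.053], TCP at [251.867, 571.981, 205.425] pointing down, gripper open.
Joint ranges: [-2.81, 2.81], [-0.39, 2.02], [-1.27, 1.25], [0.06, 2.57], [-1.19, 4.33], [0.19, 2], [-2.82, 2.82]. Speed limits (rad/s): [1.89, 1.89, 2.39, 2.39, 3.01, 3.01, 3.01].

### API

Orientations are given as a unit quaternion [w, x, y, z].
In Python, from rig import get_obs, camera, camera_info, job_done gives the robot as it stands.
- The arm moves only by the tool arm_command, never from a script. Its argument "targets" is a list of rows, each an object of numbers: "tx", "ty", "tz": the shift along the tool's x, y, z in mm; "ax", "ay", "az": the turn, a rotation vector about the tool's x, y, z in rad; "claw": the finger opening in mm, from 0 to 94. A call has 1 to 5 rows; each row is the pose to reach, as a shift and turn from the pose commanded when the call began, along the tool's axes at that moment; what a row does not reach only later rows make up. A row lasts 1/10 s, in which the tool goes at most 50 mm and 8.59 degrees, less where a joint would pass 70% of its speed; a pose out of reach is approached as far as the arm can. A call with a gripper value outside its range is refused whole. The fingers move at their own pace and stop on an object; "newtons" is the grip in N (left out, the last holds). Time passes only in rows, so rows that repeat a pose let the fingers close. It gives the time, the measured TCP pose, the force, the opening and the grip force at its end, in the units of the state.
- get_obs(): the state, without advancing time (a new reading comes with each control period).
- camera(name): name is "side" or "top" or "wrist"; returns (picture, depth): 480x640x3 uint8, red, green, blue; 480x640 float32, mm along the optical axis (not along the pixel's ray), 0 where there is no reading.
- camera_info(name): a dict with "vfov" (degrees; the focal length in pixels is half the picture's height over the tangent of half this angle, whatever the lens; pixels are square), "cx", "cy" (the principal point, pixels), "k1" (the pictures are not rectified: a ray, as slopes to the right and down, at radius r is drawn at 1 + k1 r^2 times it, then the intrinsics apply), "extrinsics" (4x4, takes a point from world to camera coordinates). Camera axes: x right, y down, z forward; pixel columns grow to the right and rows downward; lengths in mm; the calibration is good to about 2 mm. A picture is of the moment at which its call begins: read the wrist's pose just before it. camera_info takes no time and is no camera call; for the wrist camera it gives the pose at the moment of the call.
- job_done(): hands the job in; it is judged then, once.
The state is a dict: "time": time; "joint_positions": joint angles; "dq": joint speeds; "effort": joint torques, N m; "tool_pos": TCP position; "ee_rot": TCP orientation; "contact_force": force on the tool from outside, world axes, zero at the start; "torque": the same for the moment, N m; "gripper_width": finger opening in mm; "grasp_force": force on a finger pad.
Only numpy, scipy, OpenCV 4.12 (cv2) and the standard library are available. Lean on these libraries where they do the work, as an engineer would, in place of code of your own. Each camera call takes 0.05 s, during which the arm holds its last target. There are 200 camera calls.

## Working session

There is one attempt and no reset: what is moved stays moved. The work goes in short steps, Python scripts to look and compute and a tool call to move; the robot and the scene stay as the last step left them, time stands still between calls to the robot, and variables do not carry over. Pictures are saved under pics/ and viewed, at most 10 in all, crops included, and the job is handed in when it is done.

Besides the shell and the picture viewer there is one more tool, called after "Call:" by a JSON object that holds its "api" and its "payload", one argument or row to a line. arm_command: Moves the arm, as the interface text tells. Its arguments: {"type":"object","properties":{"targets":{"type":"array","items":{"type":"object","properties":{"tx":{"type":"number"},"ty":{"type":"number"},"tz":{"type":"number"},"ax":{"type":"number"},"ay":{"type":"number"},"az":{"type":"number"},"claw":{"type":"number"}}}},"newtons":{"type":"number"}},"required":["targets"]}

```bash
mkdir -p pics; python3 - <<'E'
from rig import *
import cv2,numpy as np
o=get_obs();print({k:np.round(v,3) for k,v in o.items()})
for n in("top","side"):
    p,d=camera(n);i=camera_info(n);print(n,i)
    cv2.imwrite(f"pics/{n}.png",p[...,::-1]);np.save(n+".npy",d)
E
```

```text
{'time': np.float64(0.0), 'joint_positions': array([-1.197,  0.418, -0.01 ,  1.614,  0.005,  1.111, -0.053]), 'dq': array([ 0.   , -0.001,  0.   ,  0.001, -0.001,  0.002,  0.001]), 'effort': array([-1.0000e-03, -8.5125e+01,  6.3800e-01, -4.2601e+01, -4.9000e-02,
        1.9000e-02,  0.0000e+00]), 'tool_pos': array([251.716, 571.662, 204.842]), 'ee_rot': array([-0.   ,  0.206,  0.979, -0.001]), 'contact_force': array([-0.789,  0.216,  0.173]), 'torque': array([-0.022, -0.029,  0.034]), 'grasp_force': np.float64(0.0), 'gripper_width': np.float64(94.114)}
top {'vfov': 54.685548843347085, 'cx': 319.8302362707922, 'cy': 233.35559250877776, 'k1': 0.035278573056413735, 'extrinsics': array([[ 1.67317772e-02, -9.99403082e-01,  3.02246196e-02,
        -1.64635014e+01],
       [-9.95191116e-01, -1.95639115e-02, -9.59786254e-02,
         5.14726299e+02],
       [ 9.65126458e-02, -2.84733799e-02, -9.94924407e-01,
         1.27266057e+03],
       [ 0.00000000e+00,  0.00000000e+00,  0.00000000e+00,
         1.00000000e+00]])}
side {'vfov': 54.42906274478921, 'cx': 320.54953945942043, 'cy': 236.82158102091003, 'k1': -0.004323832378893968, 'extrinsics': array([[ 8.72909011e-01, -4.87811739e-01,  8.34065245e-03,
        -4.49189673e+02],
       [-2.88042284e-01, -5.29081397e-01, -7.98188272e-01,
         2.80638072e+02],
       [ 3.93778493e-01,  6.94343275e-01, -6.02350326e-01,
         1.05263932e+03],
       [ 0.00000000e+00,  0.00000000e+00,  0.00000000e+00,
         1.00000000e+00]])}
```

View pics/top.png

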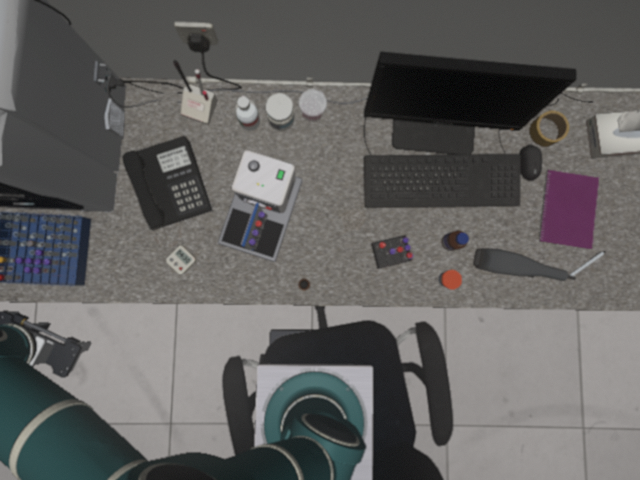

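View pics/side.png

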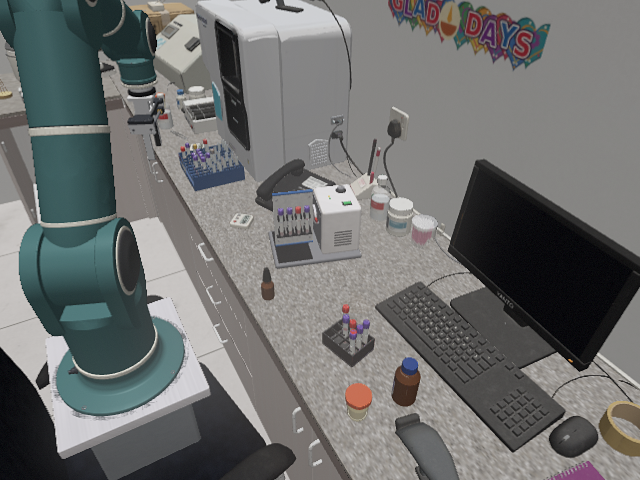

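```bash
cat > h.py <<'E'
from rig import *
import cv2,numpy as np
def cloud(n,d):
    i=camera_info(n);f=240/np.tan(np.radians(i["vfov"]/2))
    v,u=np.mgrid[0:480,0:640];pts=np.stack([u,v],-1).reshape(-1,1,2).astype(float)
    K=np.array([[f,0,i["cx"]],[0,f,i["cy"]],[0,0,1]])
    s=cv2.undistortPoints(pts,K,np.array([i["k1"],0,0,0.])).reshape(480,640,2)
    c=np.dstack([s*d[...,None],d]);E=i["extrinsics"]
    return (c-E[:3,3])@E[:3,:3]
E
python3 - <<'E'
from h import *
for n in("top",):
    d=np.load(n+".npy");w=cloud(n,d)
    for (v,u) in [(248,285),(280,304),(260,180),(200,230)]: print(u,v,w[v,u].round(0))
    s=np.zeros((480,640),bool);s[140:275,205:310]=True
    m=s&(d>0)&(abs(w[...,2]-168)<8);print(m.sum(),cv2.minAreaRect(w[m][:,:2].astype(np.float32)),w[m][:,2].mean())
    m=s&(d>0)&(abs(w[...,2]-19)<6)&(w[...,0]<700);print(m.sum(),cv2.minAreaRect(w[m][:,:2].astype(np.float32)),w[m][:,2].mean())
    m=s&(d>0)&(w[...,2]>190);print(m.sum(),w[m].round(0).tolist()[::8])
p=cv2.imread("pics/top.png")[135:275,200:320];cv2.imwrite("pics/c1.png",cv2.resize(p,None,fx=4.2,fy=4.2,interpolation=2))
E
```

```text
285 248 [474.  90.   2.]
304 280 [385.  34.  62.]
180 260 [434. 378.  15.]
230 200 [608. 250.   2.]
2382 ((580.2021484375, 161.53509521484375), (134.63037109375, 235.8259735107422), 72.83390808105469) 167.9214867524627
2435 ((588.9306640625, 201.96971130371094), (251.67581176757812, 249.08287048339844), 73.08423614501953) 19.358189675419155
168 [[567.0, 152.0, 212.0], [562.0, 150.0, 211.0], [558.0, 150.0, 206.0], [553.0, 152.0, 210.0], [550.0, 154.0, 191.0], [540.0, 161.0, 210.0], [536.0, 162.0, 206.0], [530.0, 160.0, 215.0], [526.0, 163.0, 212.0], [521.0, 166.0, 207.0], [516.0, 167.0, 213.0], [511.0, 168.0, 209.0], [507.0, 168.0, 207.0], [502.0, 170.0, 210.0], [497.0, 170.0, 208.0], [492.0, 172.0, 209.0], [487.0, 174.0, 208.0], [483.0, 174.0, 209.0], [478.0, 174.0, 207.0], [473.0, 176.0, 210.0], [468.0, 178.0, 211.0]]
```

View pics/c1.png

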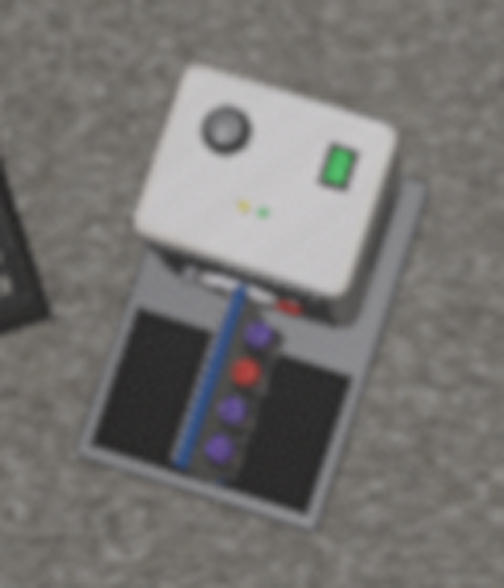

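```bash
python3 - <<'E'
from h import *
d=np.load("top.npy");w=cloud("top",d)
s=np.zeros((480,640),bool);s[140:275,205:310]=True
m=s&(abs(w[...,2]-168)<5);l=cv2.connectedComponents(cv2.morphologyEx(m.astype(np.uint8),cv2.MORPH_OPEN,np.ones((9,9))))[1]
for k in range(1,l.max()+1): print((l==k).sum(),cv2.minAreaRect(w[l==k][:,:2].astype(np.float32)))
m=s&(w[...,2]>200)&(w[...,0]<575);p=w[m];print(p.mean(0),cv2.fitLine(p[:,:2].astype(np.float32),cv2.DIST_HUBER,0,.01,.01).ravel(),p[:,0].min(),p[:,0].max())
m=s&(abs(w[...,2]-19)<6)&(w[...,0]<640)
E=cv2.minAreaRect
# base front corners from crop pixels
for (a,b) in [(85,452),(313,524),(422,185),(345,288),(137,222),(193,68),(395,130)]:
    u,v=int(200+a/4.2),int(135+b/4.2);print(a,b,w[v,u].round(0))
E
```

```text
296 ((659.6387329101562, 127.19271087646484), (55.62554168701172, 45.590396881103516), 2.0344884395599365)
100 ((605.953125, 121.95386505126953), (23.820829391479492, 22.877134323120117), 1.6515320539474487)
[481.72979012 131.07305841 497.31122352] [  0.683364     0.73007786 423.31882     66.12847   ] 389.6986647466846 567.3745383144734
85 452 [486. 270.  19.]
313 524 [441. 119.  18.]
422 185 [668.  51.  25.]
345 288 [577.  93. 160.]
137 222 [614. 219. 163.]
193 68 [706. 189. 167.]
395 130 [713.  70.   2.]
```

```bash
python3 - <<'E'
from h import *
from scipy.optimize import least_squares
i=camera_info("top");f=240/np.tan(np.radians(i["vfov"]/2));E=i["extrinsics"]
K=np.array([[f,0,i["cx"]],[0,f,i["cy"]],[0,0,1]])
M=np.array([[10,68,168],[122,68,168],[122,-68,168],[10,-68,168],[-125,85,15],[-125,-85,15],[-115,-14,209],[-5,-14,209]],float)
c=np.array([[131,229],[188,61],[402,127],[348,302],[82,453],[314,527],[181,465],[240,291]],float)
px=(c+.5)/4.2-.5+[200,135]
def R(a): return np.array([[np.cos(a),-np.sin(a),0],[np.sin(a),np.cos(a),0],[0,0,1]])
def pr(q):
    W=M@R(q[2]).T+[q[0],q[1],0]
    return cv2.projectPoints(W,cv2.Rodrigues(E[:3,:3])[0],E[:3,3],K,np.array([i["k1"],0,0,0.]))[0][:,0]
r=least_squares(lambda q:(pr(q)-px).ravel(),[590,160,-.29],loss="soft_l1");print(r.x,np.degrees(r.x[2]));print((pr(r.x)-px).round(2))
q=r.x
for n,m in dict(shaft=[-60,0,120],caps=[-60,-14,205],free=[-115,-14,205]).items(): print(n,(R(q[2])@m+[q[0],q[1],0]).round(1))
E
```

```text
[ 5.77261950e+02  1.60638351e+02 -2.99236458e-01] -17.14498609709593
[[-0.83  0.16]
 [ 0.26 -1.55]
 [ 0.74 -0.31]
 [-0.57 -0.15]
 [-2.05  0.66]
 [ 0.68  2.04]
 [-0.07  0.69]
 [ 0.9  -1.31]]
shaft [519.9 178.3 120. ]
caps [515.8 164.9 205. ]
free [463.2 181.2 205. ]
```

Call:
{"api": "arm_command", "payload": {
  "targets": [
    {"tx":-30,"ty":-22,"tz":-20,"az":0.14,"claw":0},
    {"tx":-65,"ty":-48,"tz":-40,"az":0.28,"claw":0},
    {"tx":-102,"ty":-76,"tz":-55,"az":0.42,"claw":0},
    {"tx":-140,"ty":-105,"tz":-60,"az":0.56,"claw":0},
    {"tx":-180,"ty":-134,"tz":-60,"az":0.7,"claw":0}
  ],
  "newtons": 10
}}

```text
validation failed for argument at $.ta...
```

```bash
cat >> h.py <<'E'
from scipy.spatial.transform import Rotation as Ro
A=-0.2992;Rm=Ro.from_euler('z',A).as_matrix();O=np.array([577.3,160.6,0])
Rt=Rm@np.array([[0,1,0],[1,0,0],[0,0,-1.]])  # tool x=mixer y, tool y=mixer x
def go(*ms):
    o=get_obs();q=o["ee_rot"];R=Ro.from_quat(q,scalar_first=True).as_matrix()
    print("t",round(o["time"],2),"mixer-frame TCP",(Rm.T@(o["tool_pos"]-O)).round(1),"F",(Rm.T@o["contact_force"]).round(2),"w",round(float(o["gripper_width"]),1),"q",o["joint_positions"].round(2))
    for m in ms: print(m,"shift",(R.T@(Rm@np.array(m,float)+O-o["tool_pos"])).round(1),"turn",Ro.from_matrix(R.T@Rt).as_rotvec().round(3))
E
python3 -c "
from h import *
go([-70,-45,265],[-70,-45,185])"
```

```text
t 0.1 mixer-frame TCP [-432.3  296.9  204.9] F [0.42 0.08 0.99] w 94.2 q [-1.2   0.42 -0.01  1.61  0.    1.11 -0.05]
[-70, -45, 265] shift [-399.3 -297.9  -59.8] turn [-1.000e-03  1.000e-03  1.455e+00]
[-70, -45, 185] shift [-399.3 -297.8   20.2] turn [-1.000e-03  1.000e-03  1.455e+00]
```

Call:
{"api": "arm_command", "payload": {
  "targets": [
    {"tx":-30,"ty":-22,"tz":-20,"ax":0,"ay":0,"az":0.14,"claw":0},
    {"tx":-65,"ty":-48,"tz":-40,"ax":0,"ay":0,"az":0.28,"claw":0},
    {"tx":-102,"ty":-76,"tz":-55,"ax":0,"ay":0,"az":0.42,"claw":0},
    {"tx":-140,"ty":-105,"tz":-60,"ax":0,"ay":0,"az":0.56,"claw":0},
    {"tx":-180,"ty":-134,"tz":-60,"ax":0,"ay":0,"az":0.7,"claw":0}
  ],
  "newtons": 10
}}

```text
time: 0.6
tool_pos: [363.2, 375.3, 266.2]
ee_rot: [-0.0, 0.531, 0.847, 0.001]
contact_force: [1.4, 0.9, 0.5]
gripper_width: 57.9
grasp_force: 0.0
```

```bash
python3 -c "
from h import *
go([-70,-45,265],[-70,-45,185])"
```

```text
t 0.6 mixer-frame TCP [-267.9  142.1  266.2] F [1.06 1.25 0.48] w 57.9 q [-1.03  0.18  0.2   1.8  -0.04  1.17 -0.37]
[-70, -45, 265] shift [-271.8   17.3    1. ] turn [ 0.001 -0.001  0.75 ]
[-70, -45, 185] shift [-271.8   17.2   81. ] turn [ 0.001 -0.001  0.75 ]
```

Call:
{"api": "arm_command", "payload": {
  "targets": [
    {"tx":-45,"ty":3,"tz":0,"ax":0,"ay":0,"az":0.145,"claw":0},
    {"tx":-93,"ty":6,"tz":0,"ax":0,"ay":0,"az":0.29,"claw":0},
    {"tx":-142,"ty":9,"tz":0,"ax":0,"ay":0,"az":0.435,"claw":0},
    {"tx":-191,"ty":12,"tz":0,"ax":0,"ay":0,"az":0.58,"claw":0},
    {"tx":-240,"ty":15,"tz":0,"ax":0,"ay":0,"az":0.725,"claw":0}
  ]
}}

```text
time: 1.1
tool_pos: [482.2, 166.0, 265.5]
ee_rot: [-0.0, 0.797, 0.604, 0.0]
contact_force: [0.6, 1.3, 0.4]
gripper_width: 17.0
grasp_force: 0.0
```

```bash
python3 -c "
from h import *
go([-70,-45,265],[-70,-45,185])"
```

```text
t 1.1 mixer-frame TCP [-92.5 -22.8 265.5] F [0.16 1.44 0.38] w 17.0 q [-0.79  0.16  0.45  1.83 -0.08  1.16 -0.59]
[-70, -45, 265] shift [-22.7  21.9   0.5] turn [-0.    -0.     0.024]
[-70, -45, 185] shift [-22.7  21.9  80.5] turn [-0.    -0.     0.024]
```

Call:
{"api": "arm_command", "payload": {
  "targets": [
    {"tx":-28,"ty":22,"tz":0,"ax":0,"ay":0,"az":0.024,"claw":0},
    {"tx":-28,"ty":22,"tz":20,"ax":0,"ay":0,"az":0.024,"claw":0},
    {"tx":-28,"ty":22,"tz":40,"ax":0,"ay":0,"az":0.024,"claw":0},
    {"tx":-28,"ty":22,"tz":60,"ax":0,"ay":0,"az":0.024,"claw":0},
    {"tx":-28,"ty":22,"tz":75,"ax":0,"ay":0,"az":0.024,"claw":0}
  ]
}}

```text
time: 1.6
tool_pos: [495.0, 134.9, 189.1]
ee_rot: [-0.0, 0.803, 0.596, -0.001]
contact_force: [0.4, 0.0, 0.3]
gripper_width: 0.5
grasp_force: 0.0
```

```bash
python3 - <<'E'
from h import *
go([-70,-50,185])
a=camera("side")[0][150:290,230:410];b=camera("wrist")[0]
cv2.imwrite("pics/c2.png",np.hstack([cv2.resize(a,(514,400),interpolation=2)[:,:420],cv2.resize(b,(380,400))])[...,::-1])
E
```

```text
t 1.6 mixer-frame TCP [-71.  -48.8 189.1] F [0.34 0.12 0.32] w 0.5 q [-0.72  0.25  0.46  1.92 -0.13  1.   -0.49]
[-70, -50, 185] shift [-1.2  1.   4.1] turn [-0.001  0.001  0.006]
```

View pics/c2.png

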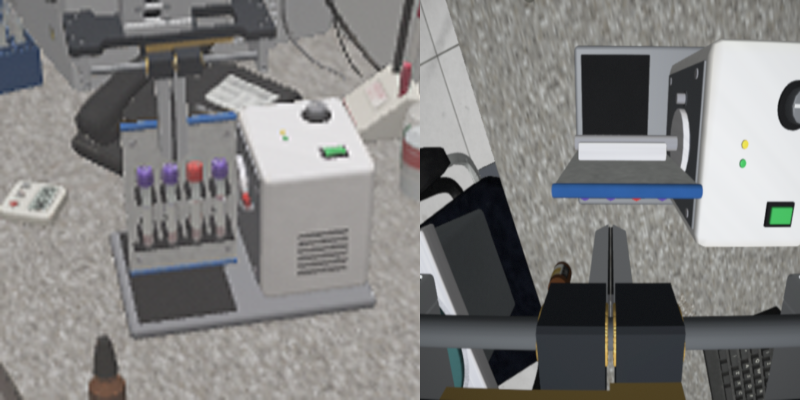

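Call:
{"api": "arm_command", "payload": {
  "targets": [
    {"tx":14,"ty":0,"tz":4,"ax":0,"ay":0,"az":0,"claw":0},
    {"tx":23,"ty":0,"tz":4,"ax":0,"ay":0,"az":0,"claw":0},
    {"tx":31,"ty":0,"tz":3,"ax":0,"ay":0,"az":0,"claw":0},
    {"tx":38,"ty":0,"tz":2,"ax":0,"ay":0,"az":0,"claw":0},
    {"tx":45,"ty":0,"tz":1,"ax":0,"ay":0,"az":0,"claw":0}
  ]
}}

```text
time: 2.2
tool_pos: [508.7, 178.8, 189.8]
ee_rot: [0.0, 0.803, 0.596, 0.0]
contact_force: [-1.0, -1.6, -0.0]
gripper_width: 0.2
grasp_force: 0.6
```

```bash
python3 - <<'E'
from h import *
go([-71,43,171])
a=camera("side")[0][150:290,230:410];b=camera("wrist")[0]
cv2.imwrite("pics/c3.png",np.hstack([cv2.resize(a,(514,400),interpolation=2)[:,:420],cv2.resize(b,(380,400))])[...,::-1])
E
```

```text
t 2.2 mixer-frame TCP [-70.9  -2.8 189.8] F [-0.46 -1.77 -0.  ] w 0.2 q [-0.76  0.3   0.44  1.86 -0.15  1.02 -0.55]
[-71, 43, 171] shift [45.8  0.2 18.8] turn [0.    0.    0.006]
```

View pics/c3.png

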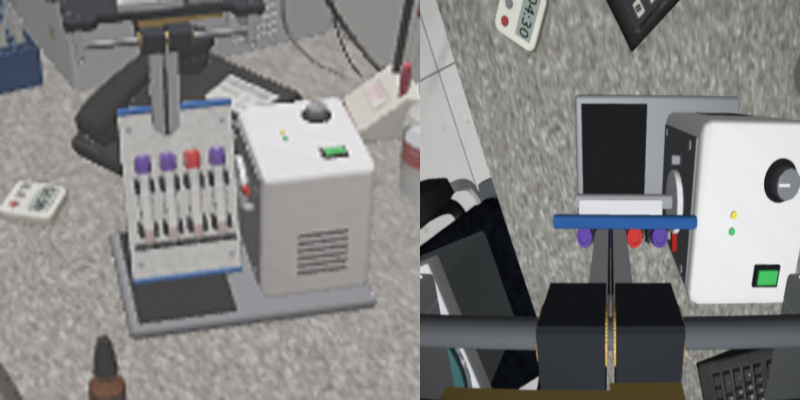

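Call:
{"api": "arm_command", "payload": {
  "targets": [
    {"tx":11,"ty":0,"tz":3,"ax":0,"ay":0,"az":0,"claw":0},
    {"tx":21,"ty":0,"tz":5,"ax":0,"ay":0,"az":0,"claw":0},
    {"tx":30,"ty":0,"tz":8,"ax":0,"ay":0,"az":0,"claw":0},
    {"tx":38,"ty":0,"tz":13,"ax":0,"ay":0,"az":0,"claw":0},
    {"tx":46,"ty":0,"tz":19,"ax":0,"ay":0,"az":0,"claw":0}
  ]
}}

```text
time: 2.8
tool_pos: [522.0, 222.9, 169.9]
ee_rot: [0.0, 0.803, 0.596, -0.0]
contact_force: [-0.8, -0.7, 0.5]
gripper_width: 0.4
grasp_force: 0.5
```

```bash
python3 -c "
from h import *
go([-71,66,135])"
```

```text
t 2.8 mixer-frame TCP [-71.3  43.3 169.9] F [-0.6  -0.91  0.54] w 0.4 q [-0.79  0.37  0.41  1.81 -0.18  1.   -0.6 ]
[-71, 66, 135] shift [22.7  0.4 34.9] turn [-0.     0.     0.006]
```

Call:
{"api": "arm_command", "payload": {
  "targets": [
    {"tx":7,"ty":0,"tz":7,"ax":0,"ay":0,"az":0,"claw":0},
    {"tx":13,"ty":0,"tz":14,"ax":0,"ay":0,"az":0,"claw":0},
    {"tx":18,"ty":0,"tz":22,"ax":0,"ay":0,"az":0,"claw":0},
    {"tx":22,"ty":0,"tz":30,"ax":0,"ay":0,"az":0,"claw":0},
    {"tx":24,"ty":0,"tz":38,"ax":0,"ay":0,"az":0,"claw":0}
  ]
}}

```text
time: 3.3
tool_pos: [528.8, 245.7, 131.7]
ee_rot: [-0.0, 0.803, 0.596, 0.0]
contact_force: [0.0, 1.2, 1.3]
gripper_width: 0.8
grasp_force: 0.6
```

Call:
{"api": "arm_command", "payload": {
  "targets": [
    {"tx":1,"ty":0,"tz":5,"ax":0,"ay":0,"az":0,"claw":0},
    {"tx":2,"ty":0,"tz":8,"ax":0,"ay":0,"az":0,"claw":0},
    {"tx":2,"ty":0,"tz":9,"ax":0,"ay":0,"az":0,"claw":0},
    {"tx":2,"ty":0,"tz":9,"ax":0,"ay":0,"az":0,"claw":0}
  ]
}}

```text
time: 3.7
tool_pos: [529.3, 247.0, 123.5]
ee_rot: [0.0, 0.803, 0.596, -0.0]
contact_force: [-0.2, 0.0, 0.3]
gripper_width: 0.4
grasp_force: 0.0
```

```bash
python3 - <<'E'
from h import *
go([-71,66,135])
a=camera("side")[0][150:290,230:410];b=camera("wrist")[0]
cv2.imwrite("pics/c4.png",np.hstack([cv2.resize(a,(514,400),interpolation=2)[:,:420],cv2.resize(b,(380,400))])[...,::-1])
E
```

```text
t 3.7 mixer-frame TCP [-71.3  68.4 123.5] F [-0.23 -0.06  0.34] w 0.4 q [-0.79  0.46  0.39  1.8  -0.21  0.92 -0.6 ]
[-71, 66, 135] shift [ -2.4   0.3 -11.5] turn [0.    0.    0.006]
```

View pics/c4.png

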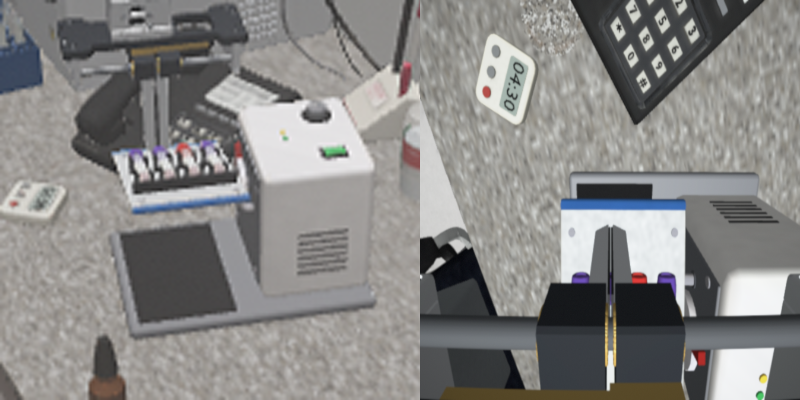

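Call:
{"api": "arm_command", "payload": {
  "targets": [
    {"tx":4,"ty":0,"tz":-12,"ax":0,"ay":0,"az":0,"claw":0},
    {"tx":10,"ty":0,"tz":-28,"ax":0,"ay":0,"az":0,"claw":0},
    {"tx":10,"ty":0,"tz":-45,"ax":0,"ay":0,"az":0,"claw":0},
    {"tx":10,"ty":0,"tz":-60,"ax":0,"ay":0,"az":0,"claw":0},
    {"tx":10,"ty":0,"tz":-62,"ax":0,"ay":0,"az":0,"claw":0}
  ]
}}

```text
time: 4.3
tool_pos: [533.1, 257.1, 187.9]
ee_rot: [0.0, 0.803, 0.596, 0.002]
contact_force: [-0.4, -0.3, 0.2]
gripper_width: 0.8
grasp_force: 0.0
```

Call:
{"api": "arm_command", "payload": {
  "targets": [
    {"tx":0,"ty":0,"tz":0,"ax":0,"ay":0,"az":0,"claw":0},
    {"tx":0,"ty":0,"tz":0,"ax":0,"ay":0,"az":0,"claw":0},
    {"tx":0,"ty":0,"tz":0,"ax":0,"ay":0,"az":0,"claw":0},
    {"tx":0,"ty":0,"tz":0,"ax":0,"ay":0,"az":0,"claw":0},
    {"tx":0,"ty":0,"tz":0,"ax":0,"ay":0,"az":0,"claw":0}
  ]
}}

```text
time: 4.8
tool_pos: [532.1, 256.6, 185.1]
ee_rot: [0.0, 0.803, 0.596, -0.0]
contact_force: [-0.4, -0.8, 0.0]
gripper_width: 0.9
grasp_force: 0.0
```

Call:
{"api": "arm_command", "payload": {
  "targets": [
    {"tx":0,"ty":0,"tz":0,"ax":0,"ay":0,"az":0,"claw":0},
    {"tx":0,"ty":0,"tz":0,"ax":0,"ay":0,"az":0,"claw":0},
    {"tx":0,"ty":0,"tz":0,"ax":0,"ay":0,"az":0,"claw":0},
    {"tx":0,"ty":0,"tz":0,"ax":0,"ay":0,"az":0,"claw":0},
    {"tx":0,"ty":0,"tz":0,"ax":0,"ay":0,"az":0,"claw":0}
  ]
}}

```text
time: 5.3
tool_pos: [532.2, 256.7, 185.5]
ee_rot: [0.0, 0.803, 0.596, -0.0]
contact_force: [0.3, -0.7, 1.6]
gripper_width: 0.4
grasp_force: 0.0
```

Call:
{"api": "arm_command", "payload": {
  "targets": [
    {"tx":0,"ty":0,"tz":0,"ax":0,"ay":0,"az":0,"claw":0},
    {"tx":0,"ty":0,"tz":0,"ax":0,"ay":0,"az":0,"claw":0},
    {"tx":0,"ty":0,"tz":0,"ax":0,"ay":0,"az":0,"claw":0},
    {"tx":0,"ty":0,"tz":0,"ax":0,"ay":0,"az":0,"claw":0},
    {"tx":0,"ty":0,"tz":0,"ax":0,"ay":0,"az":0,"claw":0}
  ]
}}

```text
time: 5.8
tool_pos: [532.2, 256.7, 185.4]
ee_rot: [0.0, 0.803, 0.596, -0.0]
contact_force: [-0.1, 0.2, -1.0]
gripper_width: 0.6
grasp_force: 0.0
```

```bash
python3 - <<'E'
from h import *
go([-71,50,185])
a=camera("side")[0][150:290,230:410];b=camera("wrist")[0]
cv2.imwrite("pics/c5.png",np.hstack([cv2.resize(a,(514,400),interpolation=2)[:,:420],cv2.resize(b,(380,400))])[...,::-1])
E
```

```text
t 5.8 mixer-frame TCP [-71.4  78.5 185.4] F [-0.15  0.19 -1.03] w 0.6 q [-0.82  0.4   0.41  1.73 -0.18  1.05 -0.64]
[-71, 50, 185] shift [-28.5   0.2   0.4] turn [0.    0.    0.006]
```

View pics/c5.png

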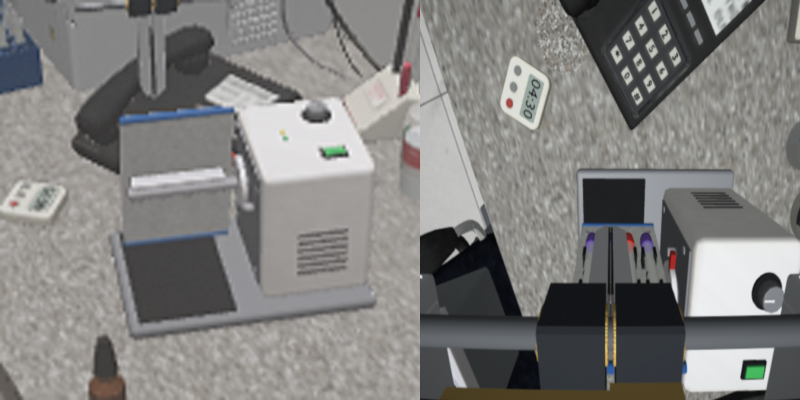

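Call:
{"api": "arm_command", "payload": {
  "targets": [
    {"tx":0,"ty":0,"tz":0,"ax":0,"ay":0,"az":0,"claw":0},
    {"tx":0,"ty":0,"tz":0,"ax":0,"ay":0,"az":0,"claw":0},
    {"tx":0,"ty":0,"tz":0,"ax":0,"ay":0,"az":0,"claw":0},
    {"tx":0,"ty":0,"tz":0,"ax":0,"ay":0,"az":0,"claw":0},
    {"tx":0,"ty":0,"tz":0,"ax":0,"ay":0,"az":0,"claw":0}
  ]
}}

```text
time: 6.4
tool_pos: [532.2, 256.7, 185.4]
ee_rot: [0.0, 0.803, 0.596, -0.0]
contact_force: [0.7, 0.2, 0.1]
gripper_width: 0.8
grasp_force: 0.0
```

Call:
{"api": "arm_command", "payload": {
  "targets": [
    {"tx":0,"ty":0,"tz":0,"ax":0,"ay":0,"az":0,"claw":0},
    {"tx":0,"ty":0,"tz":0,"ax":0,"ay":0,"az":0,"claw":0},
    {"tx":0,"ty":0,"tz":0,"ax":0,"ay":0,"az":0,"claw":0},
    {"tx":0,"ty":0,"tz":0,"ax":0,"ay":0,"az":0,"claw":0},
    {"tx":0,"ty":0,"tz":0,"ax":0,"ay":0,"az":0,"claw":0}
  ]
}}

```text
time: 6.9
tool_pos: [532.2, 256.7, 185.4]
ee_rot: [0.0, 0.803, 0.596, -0.0]
contact_force: [-0.1, 0.6, 0.3]
gripper_width: 0.3
grasp_force: 0.0
```

Call:
{"api": "arm_command", "payload": {
  "targets": [
    {"tx":0,"ty":0,"tz":0,"ax":0,"ay":0,"az":0,"claw":0},
    {"tx":0,"ty":0,"tz":0,"ax":0,"ay":0,"az":0,"claw":0},
    {"tx":0,"ty":0,"tz":0,"ax":0,"ay":0,"az":0,"claw":0},
    {"tx":0,"ty":0,"tz":0,"ax":0,"ay":0,"az":0,"claw":0},
    {"tx":0,"ty":0,"tz":0,"ax":0,"ay":0,"az":0,"claw":0}
  ]
}}

```text
time: 7.4
tool_pos: [532.2, 256.7, 185.4]
ee_rot: [0.0, 0.803, 0.596, -0.0]
contact_force: [0.7, 1.2, -0.3]
gripper_width: 0.8
grasp_force: 0.0
```

Call:
{"api": "arm_command", "payload": {
  "targets": [
    {"tx":0,"ty":0,"tz":0,"ax":0,"ay":0,"az":0,"claw":0},
    {"tx":0,"ty":0,"tz":0,"ax":0,"ay":0,"az":0,"claw":0},
    {"tx":0,"ty":0,"tz":0,"ax":0,"ay":0,"az":0,"claw":0},
    {"tx":0,"ty":0,"tz":0,"ax":0,"ay":0,"az":0,"claw":0},
    {"tx":0,"ty":0,"tz":0,"ax":0,"ay":0,"az":0,"claw":0}
  ]
}}

```text
time: 7.9
tool_pos: [532.2, 256.7, 185.5]
ee_rot: [0.0, 0.803, 0.596, -0.0]
contact_force: [-0.0, -0.2, 0.4]
gripper_width: 0.4
grasp_force: 0.0
```

Call:
{"api": "arm_command", "payload": {
  "targets": [
    {"tx":0,"ty":0,"tz":0,"ax":0,"ay":0,"az":0,"claw":0},
    {"tx":0,"ty":0,"tz":0,"ax":0,"ay":0,"az":0,"claw":0},
    {"tx":0,"ty":0,"tz":0,"ax":0,"ay":0,"az":0,"claw":0},
    {"tx":0,"ty":0,"tz":0,"ax":0,"ay":0,"az":0,"claw":0},
    {"tx":0,"ty":0,"tz":0,"ax":0,"ay":0,"az":0,"claw":0}
  ]
}}

```text
time: 8.4
tool_pos: [532.2, 256.7, 185.4]
ee_rot: [0.0, 0.803, 0.596, -0.0]
contact_force: [0.3, -0.4, 0.8]
gripper_width: 0.3
grasp_force: 0.0
```

```bash
python3 - <<'E'
from h import *
go([-71,30,188])
d=camera("top")[1];w=cloud("top",d)
l=(w-O)@Rm;m=(d>0)&(l[...,2]>200)&(l[...,2]<214)&(abs(l[...,0]+60)<58)&(abs(l[...,1])<40)
print(m.sum(),np.median(l[m],0),np.median(l[m&(l[...,0]<-90)],0))
E
```

```text
t 8.4 mixer-frame TCP [-71.4  78.5 185.4] F [ 0.37 -0.3   0.79] w 0.3 q [-0.82  0.4   0.41  1.73 -0.18  1.05 -0.64]
[-71, 30, 188] shift [-48.5   0.1  -2.6] turn [0.    0.    0.006]
153 [-61.96757026  15.0763747  208.58220501] [-102.71248419   15.01575425  208.21048799]
```

Call:
{"api": "arm_command", "payload": {
  "targets": [
    {"tx":-23,"ty":0,"tz":-2,"ax":0,"ay":0,"az":0,"claw":0},
    {"tx":-38,"ty":0,"tz":-3,"ax":0,"ay":0,"az":0,"claw":0},
    {"tx":-49,"ty":0,"tz":-3,"ax":0,"ay":0,"az":0,"claw":0},
    {"tx":-57,"ty":0,"tz":-3,"ax":0,"ay":0,"az":0,"claw":0},
    {"tx":-65,"ty":0,"tz":-3,"ax":0,"ay":0,"az":0,"claw":0}
  ]
}}

```text
time: 8.95
tool_pos: [513.5, 194.4, 188.7]
ee_rot: [-0.0, 0.803, 0.596, 0.0]
contact_force: [0.8, 1.1, 1.6]
gripper_width: 0.8
grasp_force: 0.9
```

Call:
{"api": "arm_command", "payload": {
  "targets": [
    {"tx":-9,"ty":0,"tz":0,"ax":0,"ay":0,"az":0,"claw":0},
    {"tx":-18,"ty":0,"tz":0,"ax":0,"ay":0,"az":0,"claw":0},
    {"tx":-27,"ty":0,"tz":2,"ax":0,"ay":0,"az":0,"claw":0},
    {"tx":-36,"ty":0,"tz":5,"ax":0,"ay":0,"az":0,"claw":0},
    {"tx":-44,"ty":0,"tz":9,"ax":0,"ay":0,"az":0,"claw":0}
  ]
}}

```text
time: 9.45
tool_pos: [500.5, 151.5, 179.2]
ee_rot: [0.0, 0.803, 0.596, -0.0]
contact_force: [0.7, 1.8, 0.3]
gripper_width: 0.2
grasp_force: 0.5
```

```bash
python3 - <<'E'
from h import *
go([-71,-61,148])
a=camera("side")[0][150:290,230:410];b=camera("wrist")[0]
cv2.imwrite("pics/c6.png",np.hstack([cv2.resize(a,(514,400),interpolation=2)[:,:420],cv2.resize(b,(380,400))])[...,::-1])
E
```

```text
t 9.45 mixer-frame TCP [-70.7 -31.3 179.2] F [0.14 1.96 0.31] w 0.2 q [-0.73  0.28  0.45  1.91 -0.15  0.98 -0.51]
[-71, -61, 148] shift [-29.7  -0.5  31.2] turn [0.    0.    0.006]
```

View pics/c6.png

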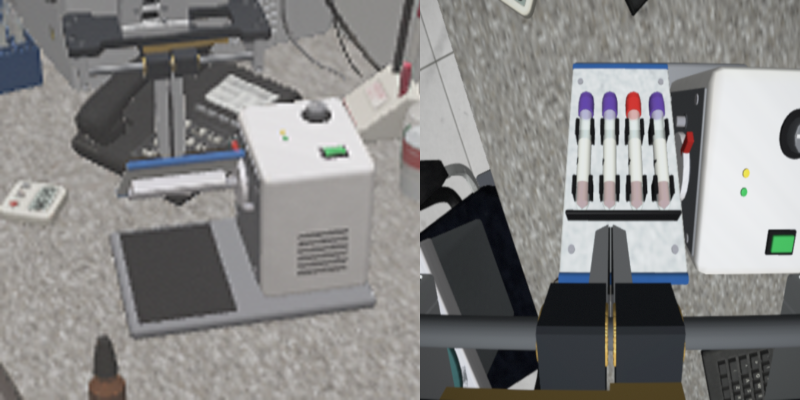

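The view shows the holder tipped about half way back, with the fingertip on the bare foot strip. The tip is at (610,228) in the wrist half, between the tube feet (row 210) and the rim (row 278). I'll carry on pushing.

Call:
{"api": "arm_command", "payload": {
  "targets": [
    {"tx":-8,"ty":0,"tz":6,"ax":0,"ay":0,"az":0,"claw":0},
    {"tx":-15,"ty":0,"tz":12,"ax":0,"ay":0,"az":0,"claw":0},
    {"tx":-21,"ty":0,"tz":19,"ax":0,"ay":0,"az":0,"claw":0},
    {"tx":-26,"ty":0,"tz":25,"ax":0,"ay":0,"az":0,"claw":0},
    {"tx":-30,"ty":0,"tz":32,"ax":0,"ay":0,"az":0,"claw":0}
  ]
}}

```text
time: 10.05
tool_pos: [491.9, 123.1, 146.9]
ee_rot: [0.0, 0.803, 0.596, -0.0]
contact_force: [-0.3, 0.5, -0.2]
gripper_width: 0.6
grasp_force: 0.3
```

Call:
{"api": "arm_command", "payload": {
  "targets": [
    {"tx":-3,"ty":0,"tz":7,"ax":0,"ay":0,"az":0,"claw":0},
    {"tx":-5,"ty":0,"tz":14,"ax":0,"ay":0,"az":0,"claw":0},
    {"tx":-6,"ty":0,"tz":20,"ax":0,"ay":0,"az":0,"claw":0},
    {"tx":-7,"ty":0,"tz":24,"ax":0,"ay":0,"az":0,"claw":0},
    {"tx":-7,"ty":0,"tz":24,"ax":0,"ay":0,"az":0,"claw":0}
  ]
}}

```text
time: 10.55
tool_pos: [489.8, 116.8, 122.9]
ee_rot: [-0.0, 0.803, 0.596, -0.0]
contact_force: [-0.4, -0.1, 0.7]
gripper_width: 0.6
grasp_force: 0.0
```

```bash
python3 - <<'E'
from h import *
go([-71,-80,185])
a=camera("side")[0][150:290,230:410];b=camera("wrist")[0]
cv2.imwrite("pics/c7.png",np.hstack([cv2.resize(a,(514,400),interpolation=2)[:,:420],cv2.resize(b,(380,400))])[...,::-1])
E
```

```text
t 10.55 mixer-frame TCP [-70.7 -67.7 122.9] F [-0.3  -0.25  0.66] w 0.6 q [-0.67  0.33  0.45  2.   -0.19  0.85 -0.42]
[-71, -80, 185] shift [-12.3  -0.4 -62.1] turn [-0.001  0.001  0.006]
```

View pics/c7.png

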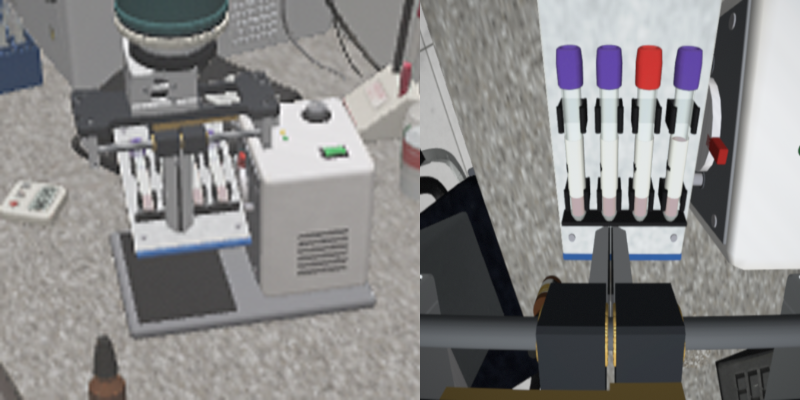

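The holder is past flat and swinging back with the caps rising, so I'll retreat outwards and up, then let it settle.

Call:
{"api": "arm_command", "payload": {
  "targets": [
    {"tx":-4,"ty":0,"tz":-12,"ax":0,"ay":0,"az":0,"claw":0},
    {"tx":-12,"ty":0,"tz":-28,"ax":0,"ay":0,"az":0,"claw":0},
    {"tx":-20,"ty":0,"tz":-50,"ax":0,"ay":0,"az":0,"claw":0},
    {"tx":-28,"ty":0,"tz":-80,"ax":0,"ay":0,"az":0,"claw":0},
    {"tx":-35,"ty":0,"tz":-110,"ax":0,"ay":0,"az":0,"claw":0}
  ]
}}

```text
time: 11.15
tool_pos: [479.7, 82.5, 235.6]
ee_rot: [0.0, 0.803, 0.596, 0.0]
contact_force: [0.4, 0.1, 0.4]
gripper_width: 0.5
grasp_force: 0.0
```

Call:
{"api": "arm_command", "payload": {
  "targets": [
    {"tx":0,"ty":0,"tz":-20,"ax":0,"ay":0,"az":0,"claw":0},
    {"tx":0,"ty":0,"tz":-20,"ax":0,"ay":0,"az":0,"claw":0},
    {"tx":0,"ty":0,"tz":-20,"ax":0,"ay":0,"az":0,"claw":0},
    {"tx":0,"ty":0,"tz":-20,"ax":0,"ay":0,"az":0,"claw":0},
    {"tx":0,"ty":0,"tz":-20,"ax":0,"ay":0,"az":0,"claw":0}
  ]
}}

```text
time: 11.65
tool_pos: [479.6, 83.3, 252.9]
ee_rot: [-0.0, 0.803, 0.596, -0.001]
contact_force: [-0.5, -1.0, -0.7]
gripper_width: 0.4
grasp_force: 0.0
```

Call:
{"api": "arm_command", "payload": {
  "targets": [
    {"tx":0,"ty":0,"tz":0,"ax":0,"ay":0,"az":0,"claw":0},
    {"tx":0,"ty":0,"tz":0,"ax":0,"ay":0,"az":0,"claw":0},
    {"tx":0,"ty":0,"tz":0,"ax":0,"ay":0,"az":0,"claw":0},
    {"tx":0,"ty":0,"tz":0,"ax":0,"ay":0,"az":0,"claw":0},
    {"tx":0,"ty":0,"tz":0,"ax":0,"ay":0,"az":0,"claw":0}
  ]
}}

```text
time: 12.15
tool_pos: [479.9, 83.4, 253.4]
ee_rot: [0.0, 0.803, 0.596, -0.0]
contact_force: [1.2, 0.3, -0.2]
gripper_width: 0.5
grasp_force: 0.0
```

Call:
{"api": "arm_command", "payload": {
  "targets": [
    {"tx":0,"ty":0,"tz":0,"ax":0,"ay":0,"az":0,"claw":0},
    {"tx":0,"ty":0,"tz":0,"ax":0,"ay":0,"az":0,"claw":0},
    {"tx":0,"ty":0,"tz":0,"ax":0,"ay":0,"az":0,"claw":0},
    {"tx":0,"ty":0,"tz":0,"ax":0,"ay":0,"az":0,"claw":0},
    {"tx":0,"ty":0,"tz":0,"ax":0,"ay":0,"az":0,"claw":0}
  ]
}}

```text
time: 12.65
tool_pos: [479.9, 83.4, 253.5]
ee_rot: [0.0, 0.803, 0.596, 0.0]
contact_force: [-0.4, 0.5, -0.5]
gripper_width: 0.5
grasp_force: 0.0
```

Call:
{"api": "arm_command", "payload": {
  "targets": [
    {"tx":0,"ty":0,"tz":0,"ax":0,"ay":0,"az":0,"claw":0},
    {"tx":0,"ty":0,"tz":0,"ax":0,"ay":0,"az":0,"claw":0},
    {"tx":0,"ty":0,"tz":0,"ax":0,"ay":0,"az":0,"claw":0},
    {"tx":0,"ty":0,"tz":0,"ax":0,"ay":0,"az":0,"claw":0},
    {"tx":0,"ty":0,"tz":0,"ax":0,"ay":0,"az":0,"claw":0}
  ]
}}

```text
time: 13.15
tool_pos: [479.9, 83.4, 253.5]
ee_rot: [0.0, 0.803, 0.596, -0.0]
contact_force: [0.8, 0.4, 0.4]
gripper_width: 0.3
grasp_force: 0.0
```

```bash
python3 - <<'E'
from h import *
go()
a=camera("side")[0];b=camera("wrist")[0]
cv2.imwrite("pics/c8.png",np.hstack([cv2.resize(a[150:290,230:410],(514,400),interpolation=2)[:,:420],cv2.resize(b,(380,400))])[...,::-1])
E
```

```text
t 13.15 mixer-frame TCP [ -70.3 -102.5  253.5] F [0.61 0.65 0.44] w 0.3 q [-0.69  0.13  0.5   1.9  -0.07  1.13 -0.46]
```

View pics/c8.png

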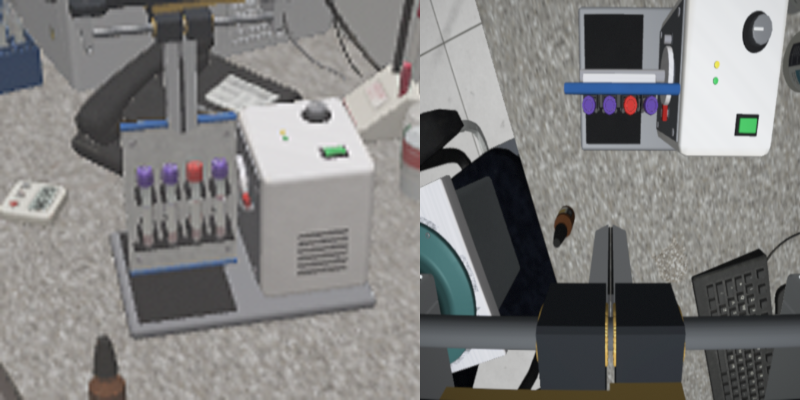

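```bash
python3 -c "
from rig import *
print(job_done())"
```

```text
the job is handed in; nothing more can be done
None
```

The holder was tipped to its caps-down stop, left there untouched for over 2.5 s, then pushed back to caps up; the mixer and the things near it looked unmoved in the last pictures, and I handed the job in at about 13 s (no verdict was returned).

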